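Unpile the thread and wax and lay out the stitching caddy

TASK

Clear up the pile for stitching: stand the red spool in the dish lined with red, stand the tan spool in the dish lined with tan, and set the wax cake flat inside the black ring of the caddy; last, lay the blue knife centrally in the notches of the caddy's two posts, so that it bridges the wax. Do not let the spools or the wax topple or roll over, leave the black spool and the tack tin where they are, and let go of everything.

Things in the scene. Friction and masses are not known exactly. Their poses are not given: they have to be found in the camera images.
- red_spool: Small wooden spool wound with red thread, upright, 36 mm across, 40 mm tall; at the start on top of the tan spool. Origin: centre of its underside, z up. Both flanges are 36 mm across and 6 mm thick, the winding between them about 32 mm.
- tan_spool: Larger wooden spool wound with tan thread, upright, 46 mm across, 52 mm tall; at the start it stands on the wax cake. Origin: centre of its underside, z up. Flanges 46 mm across and 7 mm thick, the winding about 41 mm.
- wax_cake: Round yellow-brown cake of beeswax, 58 mm across, 19 mm thick, flat on the bench under the spools. Origin: centre of its underside, z up.
- blue_knife: Blue plastic-handled craft knife, 164 mm long (along its own y), 24 mm wide (x), 18 mm thick, lying flat. Its body, 149 mm long, reaches from y = -82 to +67 mm; a thin tip follows to +82. Origin: middle of its length and width, 2 mm below the face it rests on. Grip it across x.
- red_dish: Fixed low dark wooden dish, 78 mm across, with a round recess 52 mm across lined in red. Origin: centre of its underside. Recess floor 6 mm, rim 11 mm above the bench.
- tan_dish: Fixed low dark wooden dish, 88 mm across, with a round recess 62 mm across lined in tan. Origin: centre of its underside. Recess floor 6 mm, rim 11 mm above the bench.
- caddy: Fixed metal slab, 140 (own y) x 92 (x) x 8 mm. In its middle a black ring for the wax: 72 mm inside, floor 8 mm, ring top 12 mm above the bench. Near each end, centred 58 mm from the middle, a pale wooden post (14 mm along y, 52 along x) with an open-topped notch 40 mm wide in x: floor 43 mm, prong tops 61 mm up. The knife lies in both, along y, either way round. Origin: centre of the underside.
- black_spool: Wooden spool wound with black thread, 40 mm across, 45 mm tall, upright; a bystander, to be left alone. Origin: centre of its underside.
- tack_tin: Flat dark green tin, 87 x 118 x 29 mm, closed; a bystander. Origin: centre of its underside.
Things that resemble listed ones, but are neither listed nor needed, are in the scene too. Leave any turquoise or yellow look-alike of the tan_spool alone.

How it is judged:
By the outcome, as a careful person would: the job done as asked, in the order asked, and still so for the second after the job is handed in, with the robot touching nothing.
It also fails if it takes over 120 s, if anything falls off the work surface, if the arm or the gripper's body presses on something with over 40 N, if the wrist force passes 120 N, or if a joint passes its speed limit or range.

ROBOT

A 6-joint arm with a two-finger parallel gripper is mounted at the origin on a cart in front of the work surface, level with it; the furniture and walls round the work are solid. World frame = base frame: x ahead of the robot, y to its left, z up, the work surface at z = 0. Lengths are in mm, angles in degrees, forces in N, time in s.
With the tool pointing down it reaches from about 325 to 925 mm from the base axis. Payload 3.1 kg.
Tool frame: the origin (TCP) lies at the very end of the fingers, on their centre line; the grasp point (between the pads) lies grasp_offset behind it (grasp_offset is the distance from the TCP to the grasp point, in mm); z points along the fingers, y is the line along which they close (so a half turn about z gives the same grasp; the last joint's range is limited). The gripper opens to 85 mm and grips with 20 to 120 N. Pads are 22 mm wide; open, the fingers measure 114 mm over their backs; the gripper's body (76 mm by 85 mm) begins 54 mm behind the grasp point. The pads swing forward as they close: fully open they stand 13 mm farther back than shut.
Start: joints at [63.014, 12.427, 92.441, -0, 75.132, -6.429], TCP at [219.452, 585.218, 231.3] pointing down, gripper open.
Joint ranges: [-157.48, 157.48], [-44.54, 120.13], [17.64, 146.25], [-64.5, 244.5], [7.68, 150.69], [-147.95, 147.95]. Speed limits (degrees/s): [159.86, 159.86, 180, 180, 180, 180].

INTERFACE

Orientations are given as [roll, pitch, yaw] about the fixed x, y, z axes, in that order (R = Rz(yaw) Ry(pitch) Rx(roll)).
In Python, from station import * gives the robot as it stands. Calls block until the motion is done:
- goto(position, orientation): joint-space move of the TCP to a pose.
- move_l(position, attitude=None, speed=150): straight line of the TCP; attitude=None keeps the orientation; speed is the mean speed in mm/s.
- move_j(angles): joint-space move.
- grip(opening, squeeze=None): finger opening in mm; squeeze is the grip in N (None keeps the last); returns when the fingers have stopped.
- wait(seconds).
- solve_ik(position, orientation): joint angles nearest the present ones, or None.
- get_obs(): the state.
- get_image(name): name is "side" or "top" or "wrist"; returns the picture (420x560x3 uint8, red, green, blue); there is no depth.
- get_calibration(name): a dict with "fx", "fy", "cx", "cy" (pixels), "R" (3x3) and "t" (3): a world point X has camera coordinates R X + t; the wrist camera has in their place "mount" (4x4, takes a point from camera to tool coordinates, whose origin is the TCP and whose axes are the flange's). Camera axes: x right, y down, z forward; pixel columns grow to the right and rows downward; lengths in mm; the calibration is good to about 2 mm. The wrist camera is an equidistant fisheye: a pixel r from the principal point sees the ray r / f radians off the axis. A picture is of the moment at which its call begins: read the wrist's pose just before it. get_calibration takes no time and is no camera call.
A pose or a line that the arm cannot do raises Unreachable and nothing moves.
- sign_off(): hands the job in; it is judged then, once.
Trained networks look in the newest picture that a camera, given by its name, has taken for a name from the list of things; names that differ only in an ending like _2 or _b are one class to them, and where a whole thing is asked for, a point or a joint stands for the part that bears it (a point fixed in the world has none). Each returns a list of dicts, best first, with "score" (0 to 1); they miss things now and then, are a little off and sometimes report something else, mostly with a low value. They report only what shows in the picture. A call takes as long as a camera call. They do not tell look-alikes from the thing itself.
- spot_in(name, camera): "extent" ([centre column, centre row, width, height] in pixels, round what is visible of it).
- regions_of(name, camera): "region" (420x560 bool, what is visible of it) and "extent" ([centre column, centre row, width, height] in pixels, round what is visible of it).
The state is a dict: "t": time; "joint_pos": joint angles; "qvel": joint speeds; "effort": joint torques, N m; "tcp_pos": TCP position; "ee_rot": TCP orientation; "wrist_force": force on the tool from outside, world axes, zero at the start; "moment": the same for the moment, N m; "grip_width": finger opening in mm; "grip_force": force on a finger pad.
Only numpy, scipy, OpenCV 4.12 (cv2) and the standard library are available. Lean on these libraries where they do the work, as an engineer would, in place of code of your own. Each camera call takes 0.05 s, during which the arm holds its last target. There are 200 camera calls.

## Working session

There is one attempt and no reset: what is moved stays moved. The work goes in short steps, each a Python script; the robot and the scene stay as the last script left them, time stands still between calls to the robot, and variables do not carry over. Pictures are saved under pics/ and viewed, at most 14 in all, crops included, and the job is handed in when it is done.

```bash
ls; mkdir -p pics; python3 - <<'E'
from station import *
import cv2
for n in ("top","side"):
    im=get_image(n); cv2.imwrite(f"pics/{n}0.png",im[:,:,::-1]); c=get_calibration(n); print(n,c)
    for k in ["red_spool","tan_spool","wax_cake","blue_knife","red_dish","tan_dish","caddy","black_spool","tack_tin"]:
        print(k,[(round(d['score'],2),[round(float(v)) for v in d['extent']]) for d in spot_in(k,n)][:4])
print(get_calibration("wrist")); o=get_obs(); print(o)
try: print(grasp_offset)
except Exception as e: print(e)
E
```

```text
pics
top {'fx': 389.54818107446954, 'fy': 389.54818107446954, 'cx': 282.0217188491111, 'cy': 214.41503295364078, 'R': array([[-0.01429459, -0.99968962,  0.020404  ],
       [-0.98525344,  0.01060264, -0.17077251],
       [ 0.17050317, -0.02254423, -0.9850992 ]]), 't': array([-34.3622789 , 617.05898568, 962.15761707])}
red_spool [(0.53, [317, 203, 16, 14])]
tan_spool [(0.66, [334, 180, 13, 21]), (0.61, [315, 210, 16, 24]), (0.61, [352, 204, 20, 18])]
wax_cake [(0.5, [186, 261, 61, 47]), (0.4, [314, 210, 19, 22])]
blue_knife [(0.65, [372, 246, 59, 10])]
red_dish [(0.9, [258, 275, 27, 29])]
tan_dish [(0.7, [255, 211, 33, 31]), (0.38, [268, 161, 45, 32])]
caddy [(0.8, [183, 261, 63, 47])]
black_spool [(0.66, [309, 276, 16, 14])]
tack_tin [(0.7, [265, 161, 48, 36]), (0.21, [186, 262, 62, 46])]
side {'fx': 411.8056696743202, 'fy': 411.8056696743202, 'cx': 282.3963467206719, 'cy': 211.7070303524012, 'R': array([[ 0.93330094, -0.3587099 , -0.01663017],
       [-0.23492075, -0.57488597, -0.78378464],
       [ 0.27159086,  0.73541372, -0.62081001]]), 't': array([-565.92185915,  193.97485164,  
[... 835 characters left out ...]
e+00]])}
{'t': 1.0, 'joint_pos': array([ 6.30130235e+01,  1.24254535e+01,  9.24405406e+01,  3.29106566e-04,
        7.51307450e+01, -6.42916172e+00]), 'qvel': array([-0.11023038, -0.00506529, -0.02363137, -0.06739912,  0.03049233,
        0.00889602]), 'effort': array([ 6.19934167e-05, -3.96904743e+01, -3.04264176e+01, -2.20132065e-04,
        6.71118960e-04,  3.87970147e-06]), 'tcp_pos': array([219.46486294, 585.22698126, 231.32623908]), 'ee_rot': array([1.79996724e+02, 4.90483980e-05, 1.59442101e+02]), 'wrist_force': array([-0.00413379, -0.23880507,  0.73800204]), 'moment': array([ 0.06635823, -0.01039231, -0.03788974]), 'grip_force': 0.0, 'grip_width': 84.9145715950967}
18.700000000000003
```

```bash
python3 - <<'E'
import cv2
a=cv2.imread("pics/top0.png")[120:320,140:410]; cv2.imwrite("pics/topc.png",cv2.resize(a,(800,593),interpolation=cv2.INTER_CUBIC))
a=cv2.imread("pics/side0.png")[150:380,180:410+60]; cv2.imwrite("pics/sidec.png",cv2.resize(a,(756,600),interpolation=cv2.INTER_CUBIC))
E
```

```text
(no output)
```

View pics/topc.png

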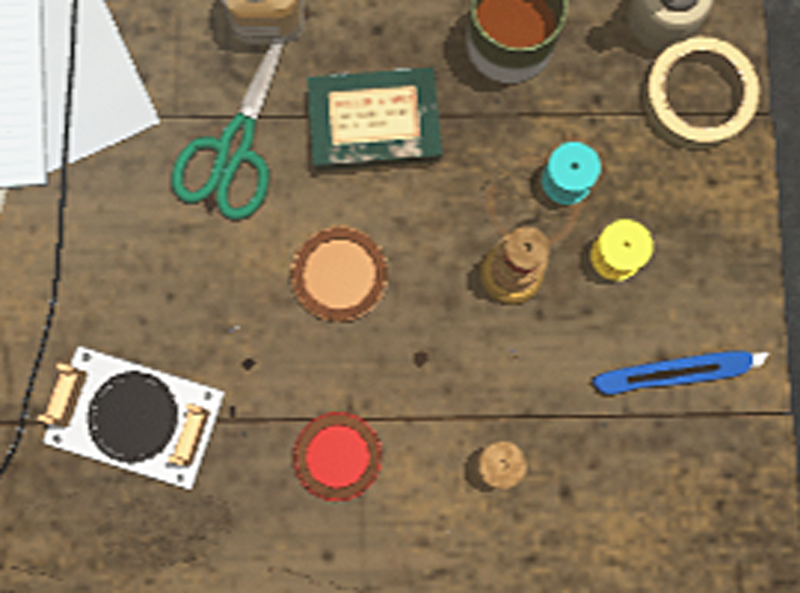

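View pics/sidec.png

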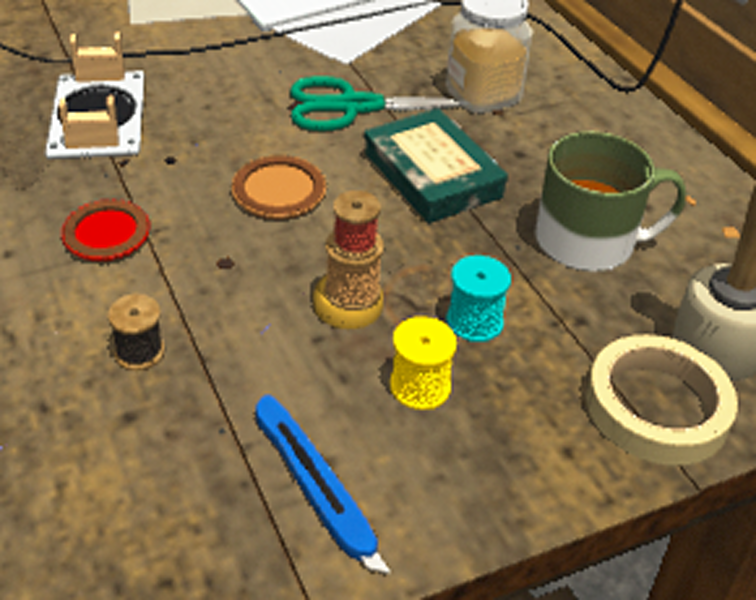

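The top crop shows the pile (red on tan on wax) at (520,265). Both dishes, the caddy at (135,415), the knife at (680,372) and the black spool at (502,465) are also clear. The turquoise (572,172) and yellow (620,248) spools are the look-alikes and stay put. Next I'll take close wrist views.

```bash
cat > h.py <<'E'
from station import *
import numpy as np, cv2
from scipy.spatial.transform import Rotation as Ro
def wristpose():
    o=get_obs(); T=np.eye(4); T[:3,:3]=Ro.from_euler('xyz',o['ee_rot'],degrees=True).as_matrix(); T[:3,3]=o['tcp_pos']
    return T@get_calibration("wrist")["mount"]
def pix2w(px,z,cam,W=None):
    px=np.atleast_2d(np.asarray(px,float)); c=get_calibration(cam)
    d=np.c_[(px[:,0]-c['cx'])/c['fx'],(px[:,1]-c['cy'])/c['fy']]
    if cam=="wrist":
        r=np.linalg.norm(d,axis=1)+1e-12
        v=np.c_[d*(np.sin(r)/r)[:,None],np.cos(r)]@W[:3,:3].T; C=W[:3,3]
    else:
        v=np.c_[d,np.ones(len(d))]@c['R']; C=-c['R'].T@c['t']
    return C+v*((z-C[2])/v[:,2])[:,None]
def w2pix(X,W):
    c=get_calibration("wrist"); X=np.atleast_2d(X)
    p=(X-W[:3,3])@W[:3,:3]; n=np.linalg.norm(p[:,:2],axis=1)+1e-12
    th=np.arctan2(n,p[:,2]); return np.c_[c['cx']+c['fx']*th*p[:,0]/n,c['cy']+c['fy']*th*p[:,1]/n]
def shot(name):
    W=wristpose(); im=get_image("wrist"); cv2.imwrite(f"pics/{name}.png",im[:,:,::-1]); np.save(f"pics/{name}.npy",W); return W,im
def circle(px,z,W):
    "fit circle to contour pixels mapped onto plane z"
    p=pix2w(px,z,"wrist",W)[:,:2]; A=np.c_[2*p,np.ones(len(p))]; s=np.linalg.lstsq(A,(p**2).sum(1),rcond=None)[0]
    return s[:2],np.sqrt(s[2]+s[:2]@s[:2])
E
python3 - <<'E'
from h import *
f=lambda x,y:(140+x*.3375,120+y*.3372)
for n,x,y,z in [("redtop",526,243,111),("wax",512,280,10),("tand",339,273,8),("redd",338,456,8),("caddy",134,416,10),("postA",63,393,55),("postB",188,433,55),("knifeend",597,385,15),("knifetip",766,358,10),("turq",575,160,52),("yel",626,243,52),("black",503,460,45),("tin",375,115,29)]:
    print(n,pix2w(f(x,y),z,"top")[0].round())
E
```

```text
redtop [ 637. -129.  111.]
wax [ 623. -127.   10.]
tand [632.  32.   8.]
redd [466.  33.   8.]
caddy [503. 215.  10.]
postA [521. 267.  55.]
postB [486. 159.  55.]
knifeend [ 525. -201.   15.]
knifetip [ 548. -357.   10.]
turq [ 725. -182.   52.]
yel [ 648. -225.   52.]
black [ 459. -111.   45.]
tin [776.  -3.  29.]
```

```bash
python3 - <<'E'
from h import *
for n,p,names in [("caddy",[500,215,230],["caddy"]),("dish",[545,35,230],["red_dish","tan_dish"]),("pile",[600,-125,280],["red_spool","tan_spool","wax_cake"]),("knife",[530,-270,230],["blue_knife"])]:
    goto(p,[180,0,90]); wait(.3); W,im=shot("w_"+n)
    for k in names:
        r=regions_of(k,"wrist")
        for i,d in enumerate(r[:4]):
            print(k,round(d['score'],2),np.round(d['extent']),pix2w(d['extent'][:2],10,"wrist",W)[0].round(1)); 
            np.save(f"pics/reg_{k}_{i}.npy",d['region'])
print(get_obs()['t'],get_obs()['tcp_pos'])
t=[cv2.resize(cv2.imread(f"pics/w_{n}.png"),(400,300)) for n in("caddy","dish","pile","knife")]
cv2.imwrite("pics/m1.png",np.vstack([np.hstack(t[:2]),np.hstack(t[2:])]))
E
```

```text
red_dish 0.56 [213. 187.  66.  68.] [469.1  32.1  10. ]
tan_dish 0.61 [351. 186.  73.  73.] [628.7  32.9  10. ]
red_spool 0.81 [310. 197.  42.  37.] [ 640.3 -151.4   10. ]
tan_spool 0.93 [370. 225.  44.  45.] [ 724.9 -190.9   10. ]
tan_spool 0.91 [310. 181.  42.  38.] [ 639.7 -130.4   10. ]
tan_spool 0.78 [314. 256.  34.  47.] [ 648.7 -236.5   10. ]
wax_cake 0.74 [303. 175.  34.  36.] [ 631.3 -122.6   10. ]
blue_knife 0.88 [285. 188.  28. 135.] [ 538.6 -275.1   10. ]
6.6667 [ 530.59673469 -269.2660436   230.35720423]
```

View pics/m1.png

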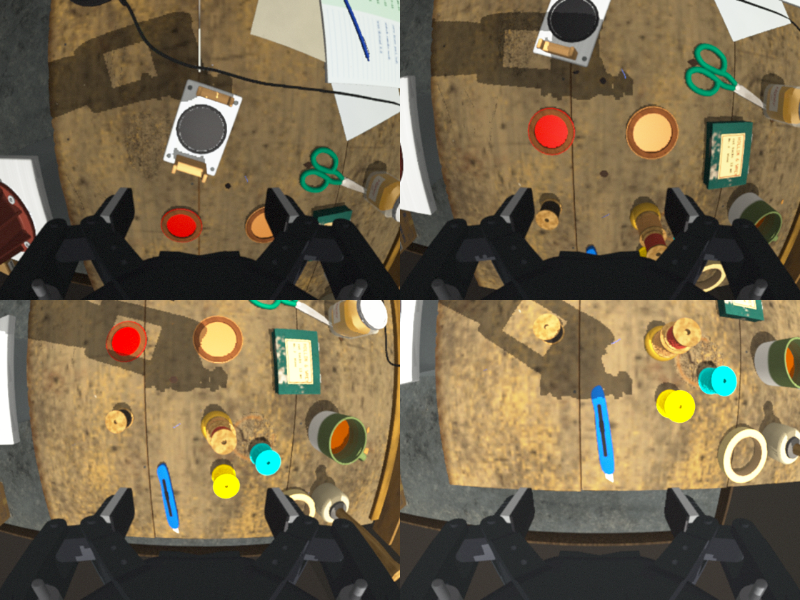

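The wrist views show all the targets clearly, with the red flange of the pile at about (312,196) in w_pile. I'll fit them now.

```bash
python3 - <<'E'
from h import *
def L(n): return cv2.imread(f"pics/w_{n}.png"),np.load(f"pics/w_{n}.npy")
def big(mask,near=None):
    cs,_=cv2.findContours(mask.astype(np.uint8),cv2.RETR_EXTERNAL,cv2.CHAIN_APPROX_NONE)
    if near is None: return max(cs,key=cv2.contourArea)[:,0]
    cs=[c for c in cs if cv2.contourArea(c)>60]
    return min(cs,key=lambda c:np.linalg.norm(c[:,0].mean(0)-near))[:,0]
def hsv(im): return cv2.split(cv2.cvtColor(im,cv2.COLOR_BGR2HSV))
im,W=L("dish"); h,s,v=hsv(im)
print("redrec",circle(big(((h<5)|(h>175))&(s>190)&(v>150),(213,187)),6,W))
print("tanrec",circle(big((h<20)&(s>60)&(s<150)&(v>210),(351,186)),6,W))
im,W=L("caddy"); h,s,v=hsv(im)
c=big(v<75,(282,180)); c=cv2.convexHull(c.astype(np.int32))[:,0]; print("ring",circle(c,10,W))
white=(s<45)&(v>170); lab=np.zeros_like(v); lab[100:260,220:350]=1
w=big(white&(lab>0)); w=cv2.convexHull(w.astype(np.int32))
p=pix2w(w[:,0],8,"wrist",W)[:,:2]; print("slab",cv2.minAreaRect(p.astype(np.float32)))
im,W=L("knife"); h,s,v=hsv(im); m=(h>100)&(h<120)&(s>150)&(v>100)
p=pix2w(big(m,(285,188)),14,"wrist",W)[:,:2]; r=cv2.minAreaRect(p.astype(np.float32)); print("knife body",r,cv2.boxPoints(r))
im,W=L("pile"); h,s,v=hsv(im)
for n,lo,hi,near in [("turq",80,100,(370,225)),("yel",26,34,(314,256))]:
    c=big((h>lo)&(h<hi)&(s>180)&(v>120),near); print(n,c.mean(0),pix2w(c.mean(0),40,"wrist",W))
a=im[130:240,250:400]; cv2.imwrite("pics/pilec.png",cv2.resize(a,(750,550),interpolation=cv2.INTER_CUBIC))
im,W=L("caddy");a=im[100:260,220:350]; cv2.imwrite("pics/cadc.png",cv2.resize(a,(390,480),interpolation=cv2.INTER_CUBIC))
E
```

```text
redrec (array([466.23362148,  34.29085839]), np.float64(27.04673975169984))
tanrec (array([630.21824292,  32.83597403]), np.float64(26.2916863460332))
ring (array([503.59775512, 217.63838668]), np.float64(39.05573712549463))
slab ((503.79132080078125, 217.10067749023438), (137.86927795410156, 90.59703826904297), 72.07701873779297)
knife body ((536.3506469726562, -269.0054626464844), (9.793891906738281, 87.29438018798828), 7.461881637573242) [[ 525.82684 -226.36386]
 [ 537.1635  -312.91898]
 [ 546.87445 -311.64706]
 [ 535.5378  -225.09195]]
turq [370.66101695 222.40677966] [[ 716.2030148  -177.07928563   40.        ]]
yel [316.71875   256.3046875] [[ 648.70875128 -222.83705144   40.        ]]
```

View pics/pilec.png

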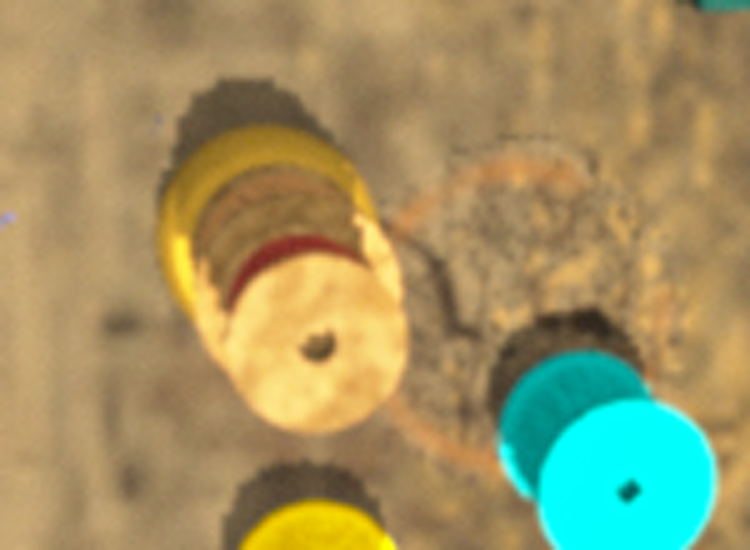

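View pics/cadc.png

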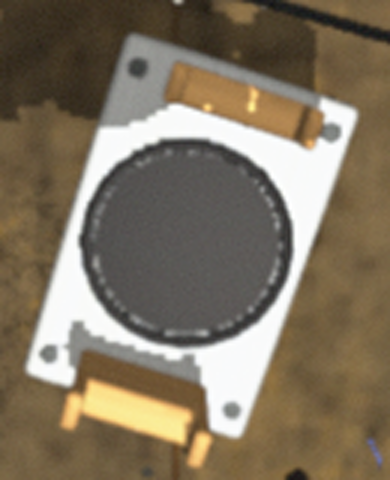

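The crop confirms the pile. The wooden flange with red winding has its hole at full-image (313.6,199). It stands on the tan spool and the yellow-brown wax, with the turquoise and yellow look-alikes beside it. The caddy crop shows the ring centred between its two posts. Next is the red spool.

```bash
python3 - <<'E'
from h import *
W=np.load("pics/w_pile.npy"); a=pix2w((313.6,199),111,"wrist",W)[0]; b=pix2w((401.8,44.8),111,"wrist",np.load("pics/w_knife.npy"))[0]
# wax visible edge (crop px /5)
e=np.array([(160,225),(185,160),(262,125),(340,155)])/5+[250,130]
print(a,b,pix2w(e,19,"wrist",W)-a)
goto([a[0],a[1],190],[180,0,126]); wait(.3); W,im=shot("near1")
uv=w2pix([a[0],a[1],111],W)[0]; print(uv)
im=im[:,:,::-1].copy(); cv2.circle(im,tuple(int(round(x)) for x in uv),3,(255,0,255),1); cv2.imwrite("pics/near1c.png",im)
E
```

```text
[ 634.23017919 -129.37979898  111.        ] [ 633.15279293 -129.74000675  111.        ] [[-30.49025252   7.90520426 -92.        ]
 [-24.34042516  24.37550232 -92.        ]
 [ -5.29360136  33.30555804 -92.        ]
 [ 14.35465371  26.00785669 -92.        ]]
[279.0849845  218.85504853]
```

View pics/near1c.png

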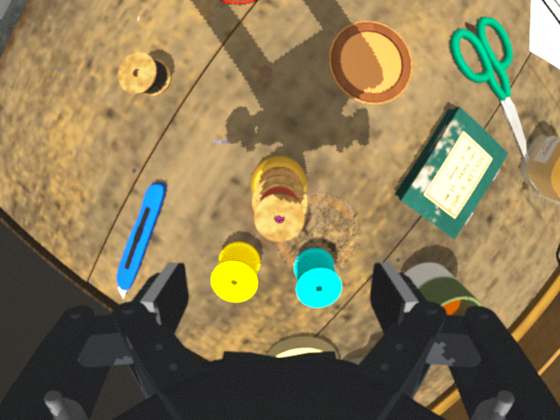

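The overlay sits on the hole of the red flange at (279,219), so I'll grasp there.

```bash
cat >> h.py <<'E'
def st(m):
    o=get_obs(); print(m,"t%.1f"%o['t'],"tcp",o['tcp_pos'].round(1),"F",o['wrist_force'].round(1),"w%.1f gf%.1f"%(o['grip_width'],o['grip_force']))
def lower(x,y,z0,z1,dF=4,step=1.5):
    "guarded descent: stop on contact"
    f0=get_obs()['wrist_force'][2]; z=z0
    while z>z1:
        z=max(z1,z-step); move_l([x,y,z],speed=30)
        if get_obs()['wrist_force'][2]-f0>dF: break
    return z
E
python3 - <<'E'
from h import *
x,y=633.9,-129.5
move_l([x,y,79],speed=100); st("down"); grip(30,30); st("grip")
move_l([x,y,82],speed=30); move_l([x,y,190],speed=120); st("up"); W,im=shot("held1")
goto([466.2,34,120],[180,0,126]); st("over")
move_l([466.2,34,24],speed=90); z=lower(466.2,34,24,14); st("placed")
grip(60); st("rel"); move_l([466.2,34,190],speed=150)
W,im=shot("placed1"); im=np.vstack([im[:,:,::-1]]); h=cv2.imread("pics/held1.png"); cv2.imwrite("pics/m2.png",cv2.resize(np.hstack([h,im]),(800,300)))
E
```

```text
down t9.0 tcp [ 634.8 -129.8   80.1] F [0.3 0.1 0.4] w85.4 gf0.0
grip t9.6 tcp [ 634.2 -129.7   79.6] F [-1.1 -0.3  1.3] w32.8 gf29.5
up t10.9 tcp [ 633.1 -129.2  188.7] F [ 0.4 -0.3 -0.9] w32.6 gf29.8
over t11.9 tcp [467.9  33.5 120.9] F [ 0.8  0.  -0.2] w32.6 gf29.8
placed t14.9 tcp [466.4  33.8  14.6] F [-2.6 -1.3  4.7] w32.6 gf29.9
rel t15.2 tcp [466.1  34.1  13.8] F [ 0.4 -0.3 -0.3] w59.9 gf0.0
```

View pics/m2.png

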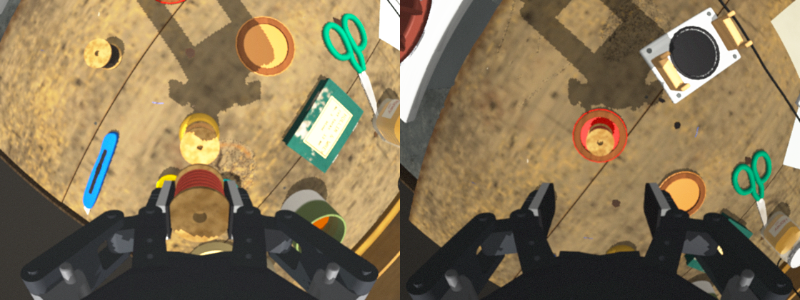

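The red spool stands in its dish. Next is the tan spool.

```bash
python3 - <<'E'
from h import *
goto([633.9,-129.5,170],[180,0,126]); wait(.3); W,im=shot("near2"); st("")
uv=w2pix([[633.9,-129.5,71],[633.9,-129.5,19]],W); print(uv)
u,v=uv[0].astype(int); print(u,v); a=im[v-70:v+50,u-75:u+75,::-1]; cv2.imwrite("pics/near2c.png",cv2.resize(a,(750,600),interpolation=cv2.INTER_CUBIC))
E
```

```text
t17.9 tcp [ 633.8 -128.7  170.6] F [-0.4  0.2 -0.5] w59.6 gf0.0
[[277.15508393 213.55767282]
 [277.44020068 197.52158126]]
277 213
```

View pics/near2c.png

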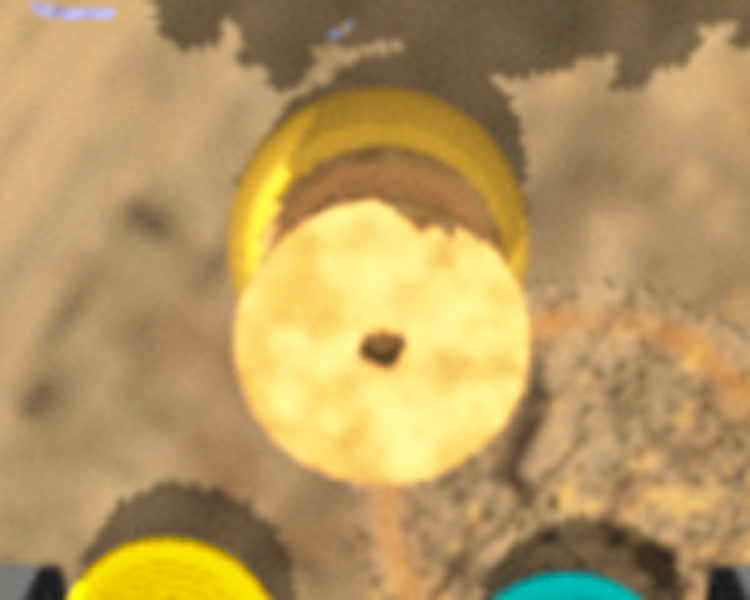

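The tan flange hole is at full-image (278.4,212.6), within about 1 mm of the prediction. I'll grasp it.

```bash
python3 - <<'E'
from h import *
W=np.load("pics/near2.npy"); x,y,_=pix2w((278.4,212.6),71,"wrist",W)[0]; print(x,y)
grip(80); move_l([x,y,31],speed=100); wait(.2); st("down"); grip(36,35); st("grip")
move_l([x,y,34],speed=30); move_l([x,y,150],speed=120); st("up"); 
X,Y=630.2,32.8
goto([X,Y,120],[180,0,126]); wait(.2); st("over"); shot("held2")
move_l([X,Y,28],speed=90); lower(X,Y,28,17); st("placed")
grip(70); st("rel"); move_l([X,Y,190],speed=150); shot("placed2")
goto([x,y,150],[180,0,126]); wait(.3); shot("near3"); st("wax")
t=[cv2.imread(f"pics/{n}.png") for n in("held2","placed2")]+[cv2.imread("pics/near3.png")]
t=[cv2.resize(i,(400,300)) for i in t]; r=regions_of("wax_cake","wrist")
print([(d['score'],d['extent']) for d in r])
cv2.imwrite("pics/m3.png",np.vstack([np.hstack(t[:2]),np.hstack([t[2],t[2]*0])]))
E
```

```text
634.2237553831866 -128.30820882036403
down t20.0 tcp [ 634.7 -128.5   31.7] F [1.1 0.8 0.9] w79.6 gf0.0
grip t20.4 tcp [ 634.5 -128.4   31.4] F [-0.7  0.5  2.2] w42.8 gf35.1
up t21.8 tcp [ 633.3 -128.   148.7] F [ 0.4  0.5 -0.3] w42.5 gf35.7
over t22.7 tcp [631.   30.8 120.6] F [ 0.3 -0.3 -1.1] w42.7 gf35.7
placed t25.7 tcp [630.5  32.7  18.4] F [-2.2 -0.3  4.6] w42.0 gf35.3
rel t26.1 tcp [630.   32.8  17.2] F [-0.6  0.2  0.7] w70.2 gf0.0
wax t28.4 tcp [ 634.6 -127.   150.5] F [-0.1 -0.1 -0.5] w69.7 gf0.0
[(0.61, [275.9, 196.0, 54.6, 65.6])]
```

View pics/m3.png

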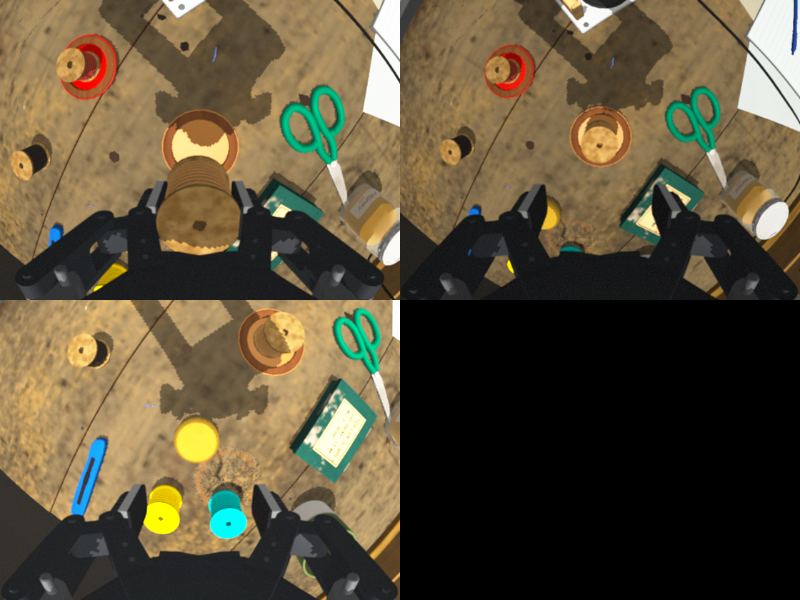

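Both spools stand in their dishes, and the wax is free at about (276,196). Next is the wax.

```bash
python3 - <<'E'
from h import *
W=np.load("pics/near3.npy"); im=cv2.imread("pics/near3.png"); h,s,v=cv2.split(cv2.cvtColor(im,cv2.COLOR_BGR2HSV))
b,g,r=[c.astype(int) for c in cv2.split(im)]
m=((s>140)&(v>150)&(h>15)&(h<30)).astype(np.uint8); m[:150]=0;m[240:]=0;m[:,:230]=0;m[:,320:]=0
cs,_=cv2.findContours(m,cv2.RETR_EXTERNAL,cv2.CHAIN_APPROX_NONE); c=cv2.convexHull(max(cs,key=cv2.contourArea))[:,0]
# top face at z19 dominates the lower half; side wall shows at the far (upper) edge
lo=c[c[:,1]>np.median(c[:,1])]
e=np.c_[c]; print(circle(c,19,W),circle(lo,19,W),circle(c,10,W)); print(cv2.boundingRect(c))
E
```

```text
(array([ 630.41899333, -124.99133195]), np.float64(28.230897352581955)) (array([ 631.08935601, -125.6212959 ]), np.float64(27.68711187258259)) (array([ 631.63511747, -126.84000794]), np.float64(29.16142652754714))
(243, 165, 65, 64)
```

```bash
python3 - <<'E'
from h import *
x,y=630.9,-125.8
grip(85); move_l([x,y,60],speed=120); move_l([x,y,5],speed=60); wait(.2); st("down"); grip(50,45); st("grip")
move_l([x,y,8],speed=30); move_l([x,y,150],speed=120); st("up")
X,Y=503.7,217.4
goto([X,Y,150],[180,0,72]); wait(.3); st("over"); shot("held3")
move_l([X,Y,24],speed=80); wait(.2); lower(X,Y,24,12.5); st("placed")
grip(75); st("rel"); move_l([X,Y,190],speed=120); wait(.2); shot("placed3")
goto([536,-269,150],[180,0,98]); wait(.3); shot("near4"); st("knife")
for i,d in enumerate(regions_of("blue_knife","wrist")): print(d['score'],d['extent']); np.save(f"pics/kn{i}.npy",d['region'])
t=[cv2.resize(cv2.imread(f"pics/{n}.png"),(400,300)) for n in("held3","placed3","near4")]
cv2.imwrite("pics/m4.png",np.vstack([np.hstack(t[:2]),np.hstack([t[2],t[2]*0])]))
E
```

```text
down t31.0 tcp [ 631.4 -126.     5.6] F [ 0.5 -0.5 -0.4] w84.8 gf0.0
grip t31.3 tcp [ 631.7 -126.     5.8] F [-0.  -0.7  2.4] w56.0 gf48.2
up t32.9 tcp [ 630.  -125.6  148.6] F [-0.4 -1.  -1.5] w55.7 gf47.8
over t34.6 tcp [504.1 216.8 150. ] F [-0.1 -0.1 -1.8] w56.0 gf47.7
placed t38.6 tcp [504.1 217.5  13.8] F [-0.9 -0.2  7.6] w55.5 gf48.5
rel t38.9 tcp [503.5 217.3  12.2] F [0.4 0.1 0.1] w74.6 gf0.0
knife t42.9 tcp [ 536.2 -268.5  150.1] F [0.4 0.5 0.9] w75.1 gf0.0
0.82 [280.5, 205.4, 24.3, 171.5]
```

View pics/m4.png

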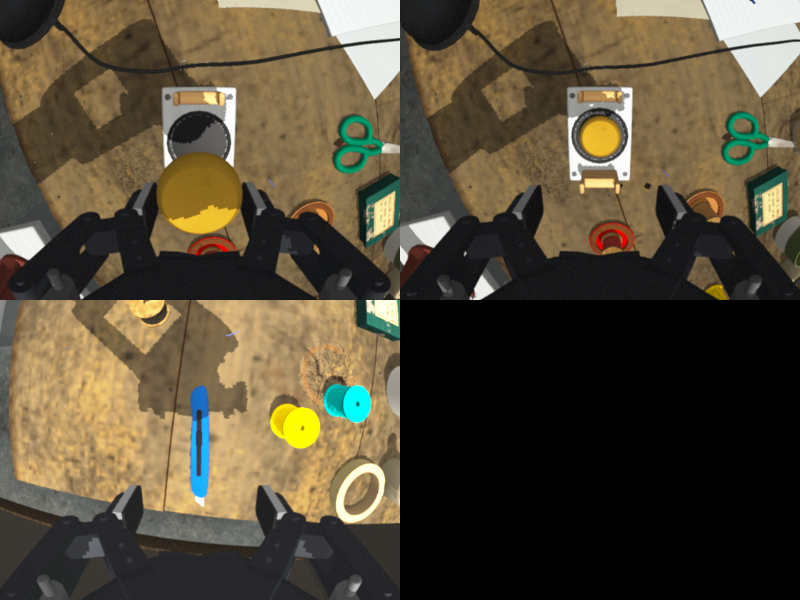

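The wax lies flat inside the ring, with disc centre (601,136) against ring centre (600,136). The knife runs from its butt at (201,388) to its tip at (202,504) in the montage.

```bash
python3 - <<'E'
from h import *
W=np.load("pics/near4.npy"); im=cv2.imread("pics/near4.png"); h,s,v=cv2.split(cv2.cvtColor(im,cv2.COLOR_BGR2HSV))
m=((h>95)&(h<125)&(s>140)).astype(np.uint8); m[:,:240]=0;m[:,320:]=0
m=cv2.morphologyEx(m,cv2.MORPH_CLOSE,np.ones((9,9)))
for M,n in((m,"blue"),(np.load("pics/kn0.npy").astype(np.uint8),"reg")):
    cs,_=cv2.findContours(M,cv2.RETR_EXTERNAL,cv2.CHAIN_APPROX_NONE); c=max(cs,key=cv2.contourArea)[:,0]
    for z in (9,18):
        p=pix2w(c,z,"wrist",W)[:,:2]; r=cv2.minAreaRect(p.astype(np.float32)); print(n,z,r)
    p=pix2w(c,12,"wrist",W)[:,:2]; print(p[p[:,1].argmax()],p[p[:,1].argmin()])
E
```

```text
blue 9 ((537.716064453125, -270.4884033203125), (22.574888229370117, 146.1002960205078), 7.53471565246582)
blue 18 ((537.376708984375, -268.16619873046875), (21.85579490661621, 141.4463653564453), 7.5347161293029785)
[ 530.4500784 -197.756438 ] [ 546.41704244 -341.45245309]
reg 9 ((538.6337890625, -276.6694641113281), (25.189035415649414, 160.38983154296875), 6.487011432647705)
reg 18 ((538.2651977539062, -274.1502990722656), (24.386672973632812, 155.2807159423828), 6.486983776092529)
[ 530.32851832 -196.90544003] [ 552.15432828 -354.13304421]
```

```bash
python3 - <<'E'
from h import *
x,y=538.6,-277.3
goto([x,y,100],[180,0,97.3]); grip(60); move_l([x,y,3],speed=60); wait(.2); st("down"); grip(15,45); st("grip")
move_l([x,y,6],speed=30); move_l([x,y,180],speed=120); st("up")
X,Y=503.7,217.4
goto([X,Y,180],[180,0,72]); wait(.3); st("over"); W,im=shot("held4"); 
cv2.imwrite("pics/held4c.png",cv2.resize(im[:,:,::-1],(800,600)))
E
```

```text
down t45.5 tcp [ 538.8 -277.4    3.3] F [-0.4 -0.1 -0.2] w59.9 gf0.0
grip t46.0 tcp [ 538.9 -277.5    3.3] F [-0.3  0.   2. ] w21.7 gf44.2
up t47.8 tcp [ 538.  -276.9  178.8] F [-0.2  0.4 -1.2] w21.9 gf43.9
over t49.9 tcp [504.  216.9 180. ] F [-0.1 -0.3 -0.4] w22.4 gf43.9
```

View pics/held4c.png

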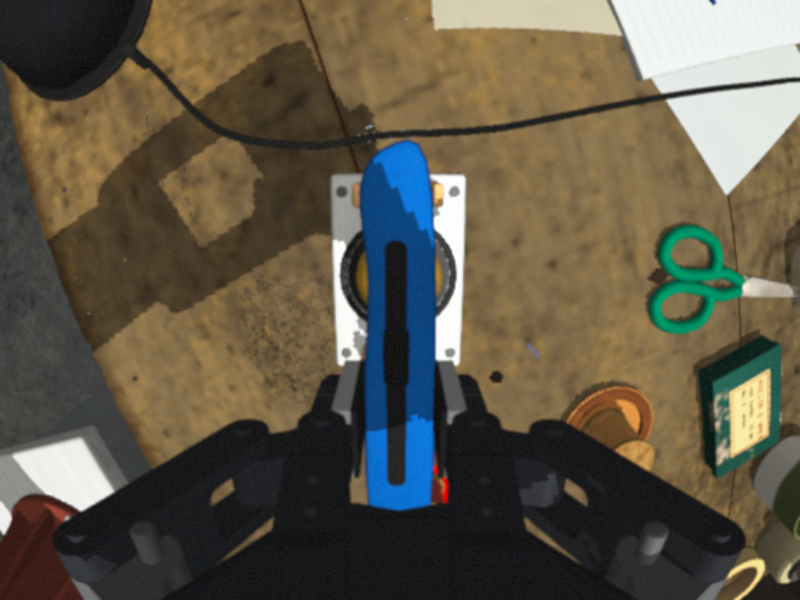

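The knife is held straight, with its butt at full-image (282,98.7). I'll check the longitudinal offset, then lower.

```bash
python3 - <<'E'
from h import *
W=np.load("pics/held4.npy"); o=get_obs(); a=np.radians(72); u=np.array([np.cos(a),np.sin(a)])
for z in(180,186,192):
    e=pix2w((282,98.7),z,"wrist",W)[0][:2]-o['tcp_pos'][:2]; print(z,e@u,e@[u[1],-u[0]])
X,Y=503.7,217.4
move_l([X,Y,62],speed=80); wait(.2); lower(X,Y,62,45); st("low"); W,im=shot("low4")
E
```

```text
180 80.52698919898494 1.881875883196083
186 80.14941071034264 1.8295238647089451
192 79.77183222170038 1.7771718462217863
low t54.5 tcp [504.  217.5  46.2] F [-2.4 -1.1  6. ] w22.2 gf44.6
```

```bash
python3 - <<'E'
from h import *
X,Y=503.7,217.4
grip(45); st("rel"); move_l([X,Y,230],speed=100); 
goto([480,150,260],[180,0,72]); wait(.3); W,im=shot("fin"); s=get_image("side"); st("end")
for n,k in[("red",0)]: pass
a=im[:,:,::-1]; b=s[130:380,180:480,::-1]
cv2.imwrite("pics/fin2.png",np.hstack([cv2.resize(a,(400,300)),cv2.resize(b,(400,300))]))
c=w2pix([[503.7,217.4,60]],W)[0]; print(c); u,v=c.astype(int); v=max(v,90); cv2.imwrite("pics/fin1.png",cv2.resize(a[v-90:v+90,u-120:u+120],(800,600),interpolation=cv2.INTER_CUBIC))
E
```

```text
rel t54.9 tcp [503.5 217.3  45.1] F [ 0.3 -0.1  0.6] w45.2 gf0.0
end t57.7 tcp [479.9 150.5 259.4] F [-0.4 -0.   0.3] w45.2 gf0.0
[281.03857247 119.81742699]
```

View pics/fin2.png

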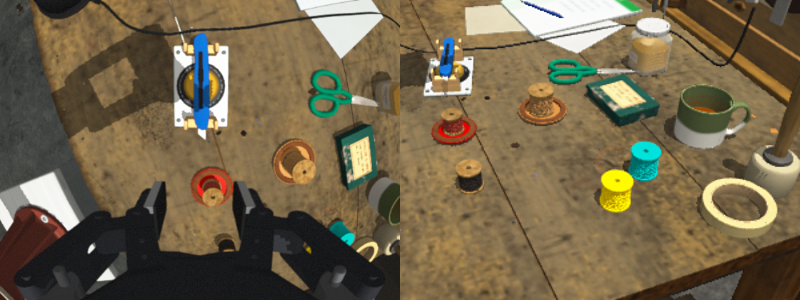

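View pics/fin1.png

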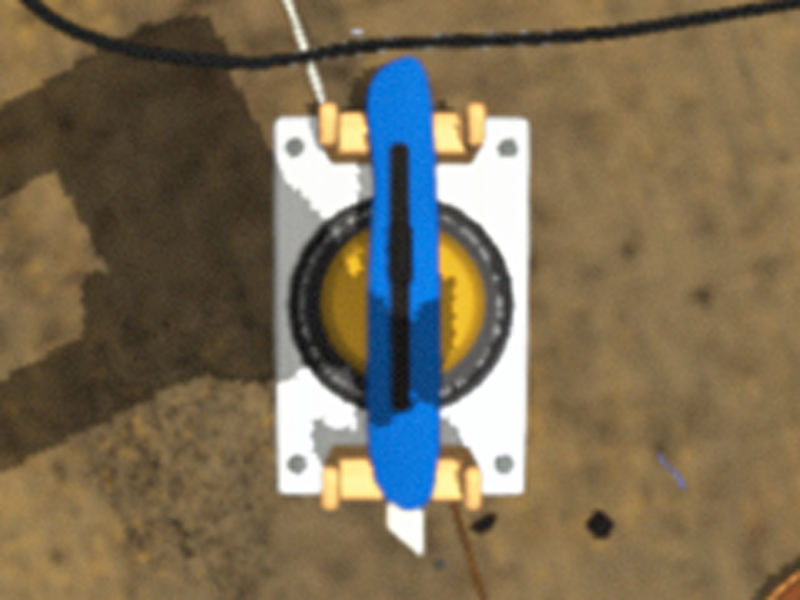

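The knife (butt at (400,60), tip at (415,550)) rests centrally in both notches above the wax at (405,305). Both spools stand in their dishes, and the black spool and tin look unmoved. I'm handing it in.

```bash
python3 -c "
from station import *
print(sign_off())"
```

```text
the job is handed in; nothing more can be done
None
```

The job is handed in at about 58 s of the 120 s allowed: the red and tan spools stand in their dishes, the wax lies flat in the ring, the knife bridges it centrally in both notches, and the gripper is clear of everything.

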